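Close the ratchet clamp on a stretcher bar

TASK

Set the wooden stretcher bar up in the bench clamp for gluing. Push the bar along the clamp's bed until its end is home against the end stop, and flip the tab of the ratchet's direction lever over to the other side so that the ratchet tightens; only once both are done, swing the handle back and forth until the jaw holds the bar flat against the fence with its sprung pad pressed in about half way. Leave the other things on the table undisturbed.

Things in the scene. Friction and masses are not known exactly. Their poses are not given: they have to be found in the camera images.
- clamp: ratchet bench clamp, fixed to the table: grey base plate 240 x 297 mm (clamp frame: x -125 to 115, y -125 to 172 mm), 14 mm thick, its top is the bed. Origin on the table top under the plate; x runs along the bar, away from the robot; y to the left, from the ratchet past the jaw to the fence; z up. The whole clamp shifts and turns from start to start
- stop_face (a point): point on the face of the end stop, a steel wall across the bed, at clamp x = 95, y = 130, z = 26.5 mm; the wall spans y 60 to 162 mm and is 46 mm high above the table. The bar's far end shall meet it
- fence_face (a point): point on the inner face of the fence, a steel wall along the bed's left side, at clamp x = 15, y = 150, z = 26.5 mm; the wall spans x -70 to 100 mm and is 54 mm high above the table. The bar's left long side shall meet it
- bar: loose wooden stretcher bar, 150 x 40 x 25 mm (own x, y, z), 110 g, lying flat on the bed between pad and fence with play on both sides, its length roughly along the clamp's x; it starts 35 to 65 mm short of the end stop. Origin: centre of its underside. Home: clamp x of its centre 20 mm, clamp y 130 mm
- bar_near_end (a point): centre of the bar's end face nearest the robot (75 mm from its centre, 12.5 mm above its underside); push here
- bar_far_end (a point): centre of the bar's far end face, the one that meets the end stop
- ratchet_axis (a point): point on the vertical axis of ratchet wheel and handle, at clamp x = 20, y = -60, z = 70 mm (level with the top of the handle's flat arm). The round housing below is 88 mm across and 44 mm high
- handle (a joint): swing of the ratchet handle about the vertical axis, rad, limits -0.7 to 0.7: 0 points to the clamp's -x (to the robot); positive is counter-clockwise from above, knob towards the clamp's -y (away from the bar). A flat arm 26 mm wide, 60 to 70 mm above the table. It takes about 2 N at the knob, 4 to 6 N while driving the wheel, and stays where it is left
- handle_knob (a point): upright round black knob, 24 mm across, at the end of the handle, 155 mm from the ratchet axis; the point lies on its axis 100 mm above the table, the knob reaches from 70 to 125 mm. It is fixed to the handle; it can be pushed, or stood astride with the open fingers, or gripped
- pawl_lever (a joint): direction lever, rad, -0.45 to 0.45 relative to the handle. Pivots on the handle 55 mm out from the ratchet axis, points back to the axis. Starts near -0.45 (tab on the clamp's -y side of the handle's centre line): the clockwise swing opens the jaw. Beyond +0.25 (tab on the +y side): the counter-clockwise swing closes the jaw, the other clicks freely. It stays where left; 3 to 4 N at the tab
- lever_tab (a point): the lever's upright tab, 10 mm wide (across the push), 20 mm long and 28 mm tall (80 to 108 mm above the table), 60 mm from the lever's pivot, so close above the ratchet axis; this point lies in the tab's middle 97 mm above the table
- wheel (a joint): turn of the toothed ratchet wheel under the handle, rad, growing as the clamp closes; 20 teeth, so up to 0.31 rad of a swing is lost before a tooth is caught. The jaw travels 10 mm per radian; it is held by the wheel's friction and cannot be pushed by hand
- jaw (a joint): travel of the jaw towards the fence, m. With the pad unpressed its face is at clamp y = 75 mm + this; it touches a bar that lies against the fence at 35 mm
- pad (a joint): how far the wooden pad on the jaw's front is pressed in on its springs, m: 0 free, limit 16 mm; 1 N per mm after 2 N of preload. It shall end about half way in (8 mm)
- pad_face (a point): centre of the pad's face, which presses the bar's right long side, at clamp x = 5, z = 31 mm; pad and jaw span clamp x -50 to 60 mm, tops 46 and 50 mm above the table
- oil_jar: bystander, to be left alone: a closed glass jar, 60 mm across, 85 mm tall, beyond the end stop; origin at the underside
- turps_bottle: bystander, to be left alone: an amber glass bottle, 68 mm across, 150 mm tall, at the clamp's far right corner; origin at the underside
- paint_tin: bystander, to be left alone: a metal paint tin, 76 mm across, 80 mm tall, beyond the clamp; origin at the underside
- palette_knife: bystander, to be left alone: a spatula 200 mm long lying beyond the clamp's left (+y) side; origin at the underside
- tack_hammer: bystander, to be left alone: a hammer lying beyond the clamp's right (-y) side; origin at the underside
- brush_pot: bystander, to be left alone: an open tin, 80 mm across, 110 mm tall, full of brushes that reach about 200 mm up, beyond the clamp's far left corner; origin at the underside
Mind the look-alikes: they are no part of the job. What is shaped like the bar but orange or turquoise is not meant.

How it is judged:
On the way, in this order (a step that is already met when the one before it is completed fails the run):
1. the bar's far end is within 4 mm of the end stop and the direction lever is flipped to tightening (beyond 0.25 rad), the pad not yet pressed (x of bar_far_end in the frame of clamp above 0.091 m and value of joint pawl_lever above 0.25 rad and value of joint pad below 0.002 m), for 0.2 s.
2. the jaw's pad is pressed in at least 4 mm (value of joint pad above 0.004 m), for 0.2 s.
At the end, for the whole second after the job is handed in: the bar lies flat on the bed, its far end within 4 mm of the end stop, its side within 2.5 mm of the fence and parallel to it within 0.035 rad, held by the jaw with the pad pressed in 4 to 13 mm of its 16 mm, everything at rest (x of bar_far_end in the frame of clamp above 0.091 m and y of bar in the frame of clamp above 0.1275 m and angle between the x axis of bar and the x axis of clamp, either way round below 0.035 rad and angle between bar's own z axis and vertical below 0.05 rad and z of bar in the frame of clamp below 0.018 m and value of joint pad between 0.004 and 0.013 m and linear speed of bar below 0.01 m/s and velocity of joint wheel below 0.05 rad/s); the robot touches nothing.
It fails at once if a bystander (jar, bottle, tin, palette knife, hammer or brush pot) is moved more than 25 mm (distance of any of oil_jar, turps_bottle, paint_tin, palette_knife, tack_hammer, brush_pot from where it was at the start of the episode above 0.025 m).
It also fails if it takes over 72 s, if anything falls off the work surface, if the arm or the gripper's body presses on something with over 40 N, if the wrist force passes 120 N, or if a joint passes its speed limit or range.

ROBOT

A 7-joint arm with a two-finger parallel gripper is mounted at the origin on the work surface. World frame = base frame: x ahead of the robot, y to its left, z up, the work surface at z = 0. Lengths are in m, angles in rad, forces in N, time in s.
With the tool pointing down it reaches from about 0.4 to 0.875 m from the base axis. Payload 6.5 kg.
Tool frame: the origin (TCP) lies on the centre line of the jaws, within the pads' length; the fingertips stand 19 mm ahead of it and the grasp point (between the pads) is the TCP (ctrl.nose_length is the distance from the TCP to the fingertips, in m); z points along the fingers, y is the line along which they close (so a half turn about z gives the same grasp; the last joint's range is limited). The gripper opens to 88 mm and grips with 3 to 60 N. Pads are 18 mm wide; open, the fingers measure 123 mm over their backs; the gripper's body (75 mm by 187 mm) begins 45 mm behind the grasp point.
Start: joints at [1.209, 0.536, -0.004, 1.538, 0.003, 1.067, -0.071], TCP at [0.189, -0.622, 0.258] pointing down, gripper open.
Joint ranges: [-2.7, 2.7], [-0.37, 2.16], [-1.27, 1.26], [0.24, 2.4], [-1.31, 4.45], [0.19, 1.91], [-2.76, 2.76]. Speed limits (rad/s): [2.39, 2.39, 3.14, 3.14, 3.14, 3.14, 3.14].

INTERFACE

Orientations are given as a rotation vector (axis times angle).
In Python, from station import ctrl gives the robot as it stands.
- The arm moves only by the tool move_arm, never from a script. Its argument "motion" is a list of rows, each an object with "offset": the shift along the tool's x, y, z scaled (see below), a list of three; "delta_rot": the turn, a rotation vector about the tool's x, y, z scaled (see below), a list of three; "fingers": the closure, from -1 (fully open) to 1 (shut). In form: [{"offset": [x, y, z], "delta_rot": [wx, wy, wz], "fingers": fingers}, ...]. A call has 1 to 10 rows; each row is the pose to reach, as a shift and turn from the pose commanded when the call began, along the tool's axes at that moment, turning the shorter way round; what a row does not reach only later rows make up. The controller multiplies each number of a shift by 150 mm and each number of a turn by 180 degrees. A row lasts 1/12 s, in which the tool goes at most 41.7 mm and 7.16 degrees, less where a joint would pass 70% of its speed; a pose out of reach is approached as far as the arm can. A call with a number of a shift or a turn outside -1 to 1 is refused whole. A call with a gripper value outside its range is refused whole. The fingers move at their own pace and stop on an object; the grip force is fixed at half the most. Time passes only in rows, so rows that repeat a pose let the fingers close. It gives the time, the measured TCP pose, the force, the opening and the grip force at its end, in the units of the state.
- ctrl.observe(): the state, without advancing time (a new reading comes with each control period).
- ctrl.camera(name): name is "side" or "top"; returns a dict with "frame" (384x512x3 uint8, blue, green, red), "fx", "fy", "cx", "cy" (pixels), "distortion" ([k1, k2, p1, p2, k3] as OpenCV has them; the pictures are not rectified), "origin" and "orientation" of the camera in the world. Camera axes: x right, y up, looking along -z (the intrinsics and any distortion apply to the point x, -y, -z); pixel columns grow to the right and rows downward; lengths in m; the calibration is good to about 2 mm. A picture is of the moment at which its call begins. There is no depth.
- ctrl.close_job(): hands the job in; it is judged then, once.
Trained networks look in a picture, given as the dict that the camera call returned (one of the last four; its "shot" number tells which), for a name from the list of things; names that differ only in an ending like _2 or _b are one class to them, and where a whole thing is asked for, a point or a joint stands for the part that bears it (a point fixed in the world has none). Each returns a list of dicts, best first, with "score" (0 to 1); they miss things now and then, are a little off and sometimes report something else, mostly with a low value. They report only what shows in the picture. A call takes as long as a camera call. They do not tell look-alikes from the thing itself.
- ctrl.silhouettes(picture, label): "pixels" (384x512 bool, what is visible of it) and "rect" ([left, top, right, bottom] in pixels, round what is visible of it).
- ctrl.landmark_of(picture, label): "uv" ([column, row] in pixels: a listed point, or the origin of a listed thing).
The state is a dict: "t": time; "q": joint angles; "qvel": joint speeds; "joint_efforts": joint torques, N m; "eef_pos": TCP position; "eef_rot": TCP orientation; "wrist_force": force on the tool from outside, world axes, zero at the start; "moment": the same for the moment, N m; "width": opening from 0.0 (shut) to 1.0 (fully open); "grasp_force": force on a finger pad.
Only numpy, scipy, OpenCV 4.12 (cv2) and the standard library are available. Lean on these libraries where they do the work, as an engineer would, in place of code of your own. Each camera call takes 0.05 s, during which the arm holds its last target. There are 200 camera calls.

## Working session

There is one attempt and no reset: what is moved stays moved. The work goes in short steps, Python scripts to look and compute and a tool call to move; the robot and the scene stay as the last step left them, time stands still between calls to the robot, and variables do not carry over. Pictures are saved under pics/ and viewed, at most 10 in all, crops included, and the job is handed in when it is done.

Besides the shell and the picture viewer there is one more tool, called after "Emit:" as name(argument=value, ...) on one line, values as JSON. move_arm: Moves the arm, as the interface text tells. Its arguments: {"type":"object","properties":{"motion":{"type":"array","items":{"type":"object","properties":{"offset":{"type":"array","items":{"type":"number","minimum":-1,"maximum":1}},"delta_rot":{"type":"array","items":{"type":"number","minimum":-1,"maximum":1}},"fingers":{"type":"number"}}}}},"required":["motion"]}

```bash
ls; mkdir -p pics; python3 - <<'E'
from station import ctrl
import cv2,numpy as np
o=ctrl.observe();print(o)
for n in("top","side"):
    p=ctrl.camera(n);cv2.imwrite(f"pics/{n}0.png",p["frame"])
    print(n,{k:p[k] for k in p if k!="frame"})
    for l in["clamp","bar","bar_near_end","bar_far_end","stop_face","fence_face","ratchet_axis","handle_knob","lever_tab","pad_face"]:
        print(l,[(np.round(d["uv"],1).tolist(),round(d["score"],2)) for d in ctrl.landmark_of(p,l)[:3]])
E
```

```text
pics
{'t': 0.0, 'q': array([ 1.208799  ,  0.53712141, -0.00443152,  1.53889649,  0.00260905,
        1.06728971, -0.07120446]), 'qvel': array([ 3.74833584e-04,  5.51155173e-05, -1.86002581e-03,  1.00041344e-03,
       -1.50372796e-03,  1.31025612e-03, -5.73207418e-04]), 'joint_efforts': array([-3.81764748e-04, -5.70977283e+01,  9.91376191e-01, -2.51602578e+01,
       -5.61685511e-02,  1.78216043e-02,  1.71286088e-04]), 'eef_pos': array([ 0.18928281, -0.6212105 ,  0.25685901]), 'eef_rot': array([-3.10563358e+00, -4.62802123e-01,  6.07326480e-04]), 'wrist_force': array([0.07595873, 1.01774879, 0.01548857]), 'moment': array([0.01280809, 0.02644527, 0.00918045]), 'grasp_force': 0.0, 'width': 1.0016599202531513}
top {'fx': 384.1953787642302, 'fy': 384.1953787642302, 'cx': 259.6236492870064, 'cy': 194.4247155237432, 'distortion': array([0.04489987, 0.        , 0.        , 0.        , 0.        ]), 'origin': array([0.46405668, 0.05521676, 1.06953161]), 'orientation': array([ 0.03010126, -0.08922322, -1.54554353]), 'shot': 1}
clamp [([288.8, 178.9], 0.88), ([296.9, 119.9], 0.28)]
bar [([159.
[... 665 characters left out ...]
  ]), 'origin': array([0.13304736, 0.50330389, 0.80563318]), 'orientation': array([ 0.34120576, -0.86053812, -2.24293593]), 'shot': 2}
clamp [([281.7, 182.2], 0.6)]
bar [([232.8, 301.5], 0.82), ([262.4, 211.3], 0.67), ([330.6, 255.1], 0.63)]
bar_near_end [([285.8, 221.2], 0.9), ([247.1, 327.3], 0.72), ([284.2, 182.7], 0.64)]
bar_far_end [([246.2, 197.9], 0.94), ([354.3, 202.9], 0.93), ([309.5, 264.7], 0.86)]
stop_face [([228.6, 192.8], 0.73), ([242.7, 193.8], 0.42), ([253.3, 248.6], 0.34)]
fence_face [([245.9, 208.1], 0.69), ([288.8, 221.7], 0.22)]
ratchet_axis [([288.8, 152.7], 0.79)]
handle_knob [([340.3, 159.5], 0.62)]
lever_tab []
pad_face [([263.4, 196.0], 0.79), ([289.6, 154.5], 0.36)]
```

```bash
python3 - <<'E'
import cv2
a=cv2.imread("pics/top0.png");b=cv2.imread("pics/side0.png")
c=cv2.resize(a[90:290,90:390],(792,528),interpolation=cv2.INTER_CUBIC);cv2.imwrite("pics/topc.png",c)
cv2.imwrite("pics/sidec.png",cv2.resize(b[110:350,180:420],(600,600),interpolation=cv2.INTER_CUBIC))
E
```

```text
(no output)
```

View pics/topc.png

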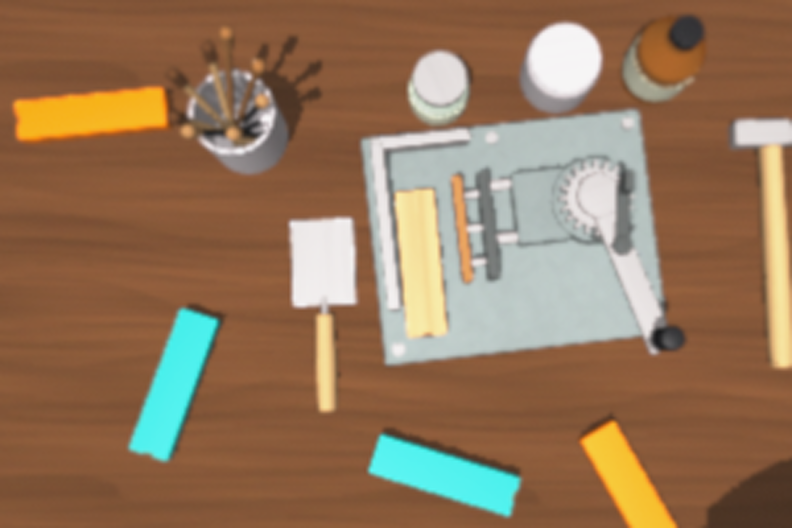

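View pics/sidec.png

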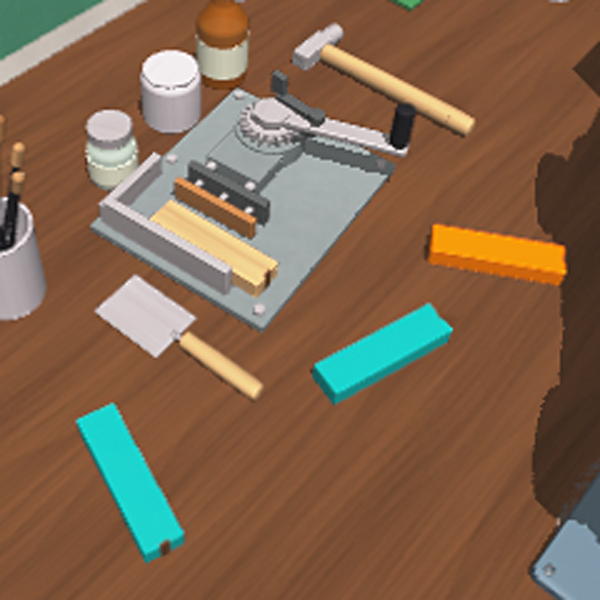

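The bar meant is the natural-wood one inside the clamp (top picture pixel ~(249,189)). The bars at (125,134), (328,265), (157,236) and (258,270) are orange or turquoise look-alikes lying outside the clamp. The handle knob is at about (343,218), and the lever tab is on the −y side at about (327,157). Next I fit the clamp pose.

```bash
cat > h.py <<'E'
import numpy as np,cv2
from scipy.optimize import least_squares
from scipy.spatial.transform import Rotation as R
F=np.diag([1.,-1,-1])
def proj(p,X):
    Rc=R.from_rotvec(p["orientation"]).as_matrix()
    Xc=(np.atleast_2d(X)-p["origin"])@Rc@F
    K=np.array([[p["fx"],0,p["cx"]],[0,p["fy"],p["cy"]],[0,0,1]])
    return cv2.projectPoints(Xc.reshape(-1,1,3),np.zeros(3),np.zeros(3),K,p["distortion"])[0].reshape(-1,2)
def back(p,uv,z):
    K=np.array([[p["fx"],0,p["cx"]],[0,p["fy"],p["cy"]],[0,0,1]])
    n=cv2.undistortPoints(np.array(uv,float).reshape(-1,1,2),K,p["distortion"]).reshape(-1,2)
    d=np.c_[n,np.ones(len(n))]@F@R.from_rotvec(p["orientation"]).as_matrix().T
    return p["origin"]+d*((z-p["origin"][2])/d[:,2])[:,None]
def W(c,X):  # clamp frame -> world
    X=np.atleast_2d(np.array(X,float));s,k=np.sin(c[2]),np.cos(c[2])
    return np.c_[c[0]+k*X[:,0]-s*X[:,1],c[1]+s*X[:,0]+k*X[:,1],X[:,2]]
def C(c,X):
    X=np.atleast_2d(np.array(X,float));s,k=np.sin(c[2]),np.cos(c[2]);d=X-[c[0],c[1],0]
    return np.c_[k*d[:,0]+s*d[:,1],-s*d[:,0]+k*d[:,1],d[:,2]]
E
python3 - <<'E'
from h import *
from station import ctrl
t=ctrl.camera("top");s=ctrl.camera("side")
cor=[[.115,.172,.014],[.115,-.125,.014],[-.125,-.125,.014],[-.125,.172,.014]]
tc=np.array([[362,141],[637,110],[663,342],[386,364]])*(300/792)+90   # crop px
pts=cor+[[.095,.13,.0265],[.015,.15,.0265],[.02,-.06,.07]]
tu=np.r_[tc,[[238.6,148.2],[241.6,175],[314.9,162.5]]]
sc=np.array([[240,90],[392,172],[263,328],[92,225]])*.4+[180,110]
pts_s=[cor[1],cor[2],cor[3],cor[0]]+pts[4:]; su=np.r_[sc,[[228.6,192.8],[245.9,208.1],[288.8,152.7]]]
f=lambda c:np.r_[proj(t,W(c,pts))-tu,proj(s,W(c,pts_s))-su].ravel()
r=least_squares(f,[.5,0,0],loss="soft_l1");c=r.x
print(c,np.round(f(c).reshape(-1,2),1).tolist());np.save("c.npy",c)
# handle angle
def kn(a): return W(c,[.02-.155*np.cos(a),-.06-.155*np.sin(a),.1])
g=lambda a:np.r_[proj(t,kn(a[0]))-[[344.7,221.7]],proj(s,kn(a[0]))-[[340.3,159.5]]].ravel()
a=least_squares(g,[.3]);print("handle",a.x,a.fun, kn(a.x[0]))
for l,z in(("bar_near_end",.0265),("bar_far_end",.0265),("bar",.014)):
    for p in(t,s):
        for d in ctrl.landmark_of(p,l)[:3]:
            X=back(p,[d["uv"]],z);cc=C(c,X)[0]
            if abs(cc[0])<.14 and .05<cc[1]<.17: print(l,np.round(cc,4),d["score"])
# bar silhouette outline on top plane, from top
for l in("bar",):
    for d in ctrl.silhouettes(t,l)[:3]:
        q=cv2.minAreaRect(np.argwhere(d["pixels"])[:,::-1].astype(np.float32));b=cv2.boxPoints(q)
        print(np.round(b,1).tolist(),np.round(C(c,back(t,b,.039)),4).tolist())
for d in ctrl.landmark_of(t,"lever_tab"):print(C(c,back(t,[d["uv"]],.097)),d["score"])
E
```

```text
[ 0.59635737 -0.0716676   0.13083385] [[-1.5, -1.2], [-0.1, 0.1], [0.5, -2.6], [-1.6, 0.7], [2.8, -1.3], [-4.4, 1.5], [1.0, 1.9], [-1.3, -1.3], [2.1, -2.8], [-0.5, 0.6], [-1.5, -0.2], [1.2, -1.6], [1.5, 0.4], [0.0, 2.0]]
handle [0.30096189] [-1.74331857 -3.37874048  1.20156731 -0.07393592] [[ 0.48324066 -0.19341346  0.1       ]]
bar [-0.0311  0.1207  0.014 ] 0.9
[[138.60000610351562, 259.1000061035156], [157.1999969482422, 205.60000610351562], [173.39999389648438, 211.1999969482422], [154.6999969482422, 264.70001220703125]] [[-0.1762, 0.4279, 0.039], [-0.042, 0.3682, 0.039], [-0.0614, 0.3276, 0.039], [-0.1955, 0.388, 0.039]]
[[307.79998779296875, 256.70001220703125], [321.3999938964844, 248.60000610351562], [351.0, 298.0], [337.5, 306.1000061035156]] [[-0.2202, -0.015, 0.039], [-0.2028, -0.0536, 0.039], [-0.3398, -0.1161, 0.039], [-0.3566, -0.0776, 0.039]]
[[95.19999694824219, 127.4000015258789], [153.3000030517578, 121.9000015258789], [155.0, 139.1999969482422], [96.80000305175781, 144.8000030517578]] [[0.1824, 0.5107, 0.039], [0.1834, 0.3583, 0.039], [0.136, 0.3583, 0.039], [0.1355, 0.5103, 0.039]]
[[ 0.02653889 -0.09071958  0.097     ]] 0.65
[[0.04453683 0.13041807 0.097     ]] 0.41
```

```bash
cat >> h.py <<'E'
def edgefit(p,poly,c0,skip=(),w=5,f=W):
    """fit pose c so the polygon's edges meet the strongest gradients"""
    g=cv2.GaussianBlur(p["frame"],(3,3),0).astype(np.float32)
    c=np.array(c0,float);poly=np.array(poly,float)
    for it in range(6):
        P=[];N=[];D=[]
        for i in range(4):
            if i in skip: continue
            A,B=poly[i],poly[(i+1)%4]
            L=np.array([A+(B-A)*u for u in np.linspace(.06,.94,30)])
            uv=proj(p,f(c,L));tg=uv[-1]-uv[0];n=np.array([-tg[1],tg[0]])/np.hypot(*tg)
            ss=np.arange(-w,w+.01,.25)
            m=(uv[:,None]+ss[None,:,None]*n).astype(np.float32)
            v=cv2.remap(g,m[...,0],m[...,1],cv2.INTER_LINEAR)
            gr=np.linalg.norm(v[:,4:]-v[:,:-4],axis=2)
            k=gr.argmax(1)
            P+=list(L);N+=[n]*30;D+=list(uv+ss[k+2][:,None]*n)
        P,N,D=map(np.array,(P,N,D))
        fun=lambda c:((proj(p,f(c,P))-D)*N).sum(1)
        r=least_squares(fun,c,loss="soft_l1",f_scale=.3);c=r.x;w=max(2.5,w-1)
    return c,np.median(np.abs(r.fun))
def barpose(p,c,c0=(-.03,.12,0)):
    """bar centre x,y,yaw in clamp frame from its top face"""
    q=[[.075,.02,.039],[.075,-.02,.039],[-.075,-.02,.039],[-.075,.02,.039]]
    return edgefit(p,q,c0,w=4,f=lambda b,X:W(c,W(b,X)))
E
python3 - <<'E'
from h import *
from station import ctrl
cor=[[.115,.172,.014],[.115,-.125,.014],[-.125,-.125,.014],[-.125,.172,.014]]
t=ctrl.camera("top");s=ctrl.camera("side");c0=np.load("c.npy")
for p in(t,s): print(edgefit(p,cor,c0))
c=edgefit(t,cor,c0)[0]
hsv=cv2.cvtColor(t["frame"],cv2.COLOR_BGR2HSV)
b0=barpose(t,c);print(b0)
im=cv2.resize(t["frame"],None,fx=4,fy=4,interpolation=cv2.INTER_CUBIC)
def dr(X,col):cv2.polylines(im,[np.int32(proj(t,W(c,X))*4+1.5)],True,col,1)
dr(cor,(0,0,255));dr(W(b0[0],[[.075,.02,.039],[.075,-.02,.039],[-.075,-.02,.039],[-.075,.02,.039]]),(255,0,0))
dr([[.095,.06,.046],[.095,.15,.046]],(0,255,0));dr([[-.07,.15,.054],[.095,.15,.054]],(0,255,0))
a=np.linspace(0,6.28,40);dr(np.c_[.02+.044*np.cos(a),-.06+.044*np.sin(a),a*0+.044],(255,0,255))
for h in(.25,.3,.35):dr([[.02,-.06,.07],[.02-.155*np.cos(h),-.06-.155*np.sin(h),.07]],(0,255,255))
cv2.imwrite("pics/ov.png",im[480:1000,880:1440]);np.save("c.npy",c)
E
```

```text
(array([ 0.59832046, -0.07356416,  0.13769113]), np.float64(0.2591762757090017))
(array([ 0.59849588, -0.07288463,  0.13450053]), np.float64(0.24949783612425433))
(array([-0.02474156,  0.12710018,  0.00967742]), np.float64(0.47022855969134647))
```

View pics/ov.png

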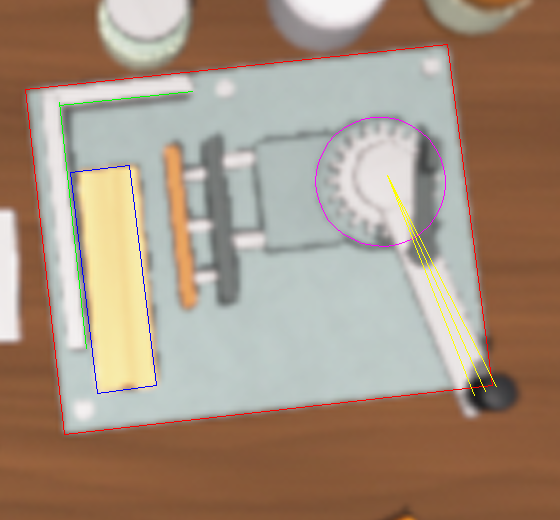

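Emit:
move_arm(motion=[{"offset": [1, -1, 0], "delta_rot": [0, 0, 0.0503], "fingers": 1}, {"offset": [1, -1, 0], "delta_rot": [0, 0, 0.0503], "fingers": 1}, {"offset": [1, -1, 0], "delta_rot": [0, 0, 0.0503], "fingers": 1}, {"offset": [1, -1, 0], "delta_rot": [0, 0, 0.0503], "fingers": 1}, {"offset": [1, -1, 0], "delta_rot": [0, 0, 0.0503], "fingers": 1}, {"offset": [1, -1, 0], "delta_rot": [0, 0, 0.0503], "fingers": 1}, {"offset": [1, -1, 0], "delta_rot": [0, 0, 0.0503], "fingers": 1}, {"offset": [1, -1, 0], "delta_rot": [0, 0, 0.0503], "fingers": 1}])

```text
t: 2.37
eef_pos: [0.289, -0.4352, 0.258]
eef_rot: [3.133, 0.216, -0.0]
wrist_force: [-0.8, 0.0, -0.2]
width: 0.421
grasp_force: 0.0
```

Emit:
move_arm(motion=[{"offset": [0.503, -0.977, 0], "delta_rot": [0, 0, 0], "fingers": 1}, {"offset": [0.503, -0.977, 0], "delta_rot": [0, 0, 0], "fingers": 1}, {"offset": [0.503, -0.977, 0], "delta_rot": [0, 0, 0], "fingers": 1}, {"offset": [0.503, -0.977, 0], "delta_rot": [0, 0, 0], "fingers": 1}, {"offset": [0.503, -0.977, 0], "delta_rot": [0, 0, 0], "fingers": 1}])

```text
t: 2.78
eef_pos: [0.3459, -0.2742, 0.2578]
eef_rot: [-3.131, -0.226, -0.001]
wrist_force: [-0.4, 0.4, 0.3]
width: 0.044
grasp_force: 0.0
```

Emit:
move_arm(motion=[{"offset": [0.503, -0.977, 0], "delta_rot": [0, 0, 0], "fingers": 1}, {"offset": [0.503, -0.977, 0], "delta_rot": [0, 0, 0], "fingers": 1}, {"offset": [0.503, -0.977, 0], "delta_rot": [0, 0, 0], "fingers": 1}, {"offset": [0.503, -0.977, 0], "delta_rot": [0, 0, 0], "fingers": 1}, {"offset": [0.503, -0.977, 0], "delta_rot": [0, 0, 0], "fingers": 1}])

```text
t: 3.2
eef_pos: [0.4012, -0.1186, 0.2582]
eef_rot: [-3.131, -0.227, -0.004]
wrist_force: [-0.4, 0.6, 0.1]
width: 0.007
grasp_force: 0.0
```

Emit:
move_arm(motion=[{"offset": [0.503, -0.977, 0], "delta_rot": [0, 0, 0], "fingers": 1}, {"offset": [0.503, -0.977, 0], "delta_rot": [0, 0, 0], "fingers": 1}, {"offset": [0.503, -0.977, 0], "delta_rot": [0, 0, 0], "fingers": 1}, {"offset": [0.503, -0.977, 0.8], "delta_rot": [0, 0, 0], "fingers": 1}, {"offset": [0.503, -0.977, 0.8], "delta_rot": [0, 0, 0], "fingers": 1}, {"offset": [0.503, -0.977, 0.8], "delta_rot": [0, 0, 0], "fingers": 1}, {"offset": [0.503, -0.977, 0.8], "delta_rot": [0, 0, 0], "fingers": 1}, {"offset": [0.503, -0.977, 0.8], "delta_rot": [0, 0, 0], "fingers": 1}, {"offset": [0.503, -0.977, 0.8], "delta_rot": [0, 0, 0], "fingers": 1}])

```text
t: 3.95
eef_pos: [0.4542, 0.0303, 0.139]
eef_rot: [3.134, 0.213, 0.002]
wrist_force: [0.6, 0.6, -0.0]
width: 0.006
grasp_force: 0.0
```

```bash
cat > st.py <<'E'
from h import *
from station import ctrl
c=np.load("c.npy");o=ctrl.observe();x=o["eef_pos"]
print("t",round(o["t"],2),"tcp world",x.round(4),"clamp",C(c,x).round(4),"F clamp",(C([0,0,c[2]],o["wrist_force"])).round(1),"w",round(o["width"],3))
E
python3 st.py; python3 - <<'E'
from h import *
from station import ctrl
c=np.load("c.npy");s=ctrl.camera("side");t=ctrl.camera("top")
im=cv2.resize(s["frame"][150:290,200:390],None,fx=4,fy=4,interpolation=cv2.INTER_CUBIC)
cv2.imwrite("pics/s1.png",im)
def kn(a): return W(c,[.02-.155*np.cos(a),-.06-.155*np.sin(a),.1])
A=[];
for p in(t,s):
    d=ctrl.landmark_of(p,"handle_knob")
    if d: A.append((p,d[0]["uv"]));print(d[0], C(c,back(p,[d[0]["uv"]],.1)))
print(least_squares(lambda a:np.concatenate([(proj(p,kn(a[0]))-u).ravel() for p,u in A]),[.3]).x)
E
```

```text
t 3.95 tcp world [0.4542 0.0303 0.139 ] clamp [[-0.1285  0.1227  0.139 ]] F clamp [[ 0.7  0.5 -0. ]] w 0.006
{'uv': [339.6, 219.9], 'score': 0.74} [[-0.13343344 -0.09389358  0.1       ]]
{'uv': [344.5, 160.4], 'score': 0.84} [[-0.13926678 -0.10447491  0.1       ]]
[0.23539375]
```

View pics/s1.png

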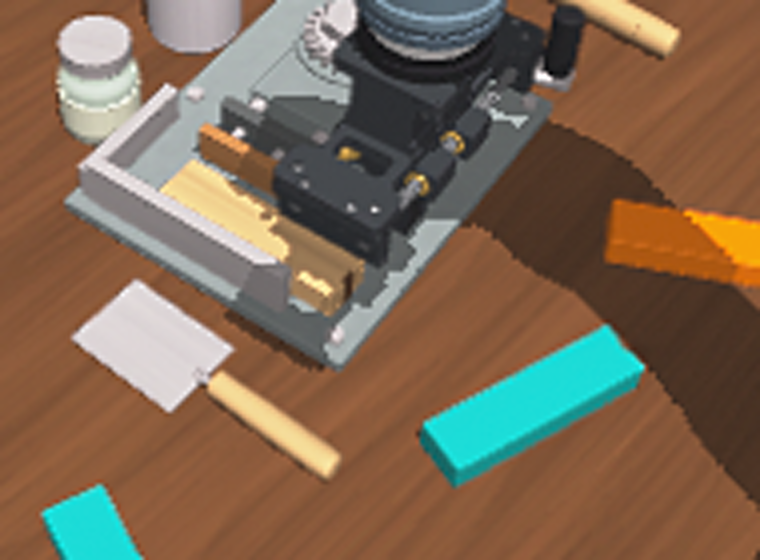

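The side view shows the natural-wood bar under and ahead of the closed fingers, with its near end facing me. I go down behind it and push.

Emit:
move_arm(motion=[{"offset": [0, 0, 0.25], "delta_rot": [0, 0, 0], "fingers": 1}, {"offset": [0, 0, 0.45], "delta_rot": [0, 0, 0], "fingers": 1}, {"offset": [0, 0, 0.6], "delta_rot": [0, 0, 0], "fingers": 1}, {"offset": [0, 0, 0.667], "delta_rot": [0, 0, 0], "fingers": 1}, {"offset": [0, 0, 0.667], "delta_rot": [0, 0, 0], "fingers": 1}, {"offset": [0.06, 0, 0.667], "delta_rot": [0, 0, 0], "fingers": 1}, {"offset": [0.1, 0, 0.667], "delta_rot": [0, 0, 0], "fingers": 1}, {"offset": [0.14, 0, 0.667], "delta_rot": [0, 0, 0], "fingers": 1}, {"offset": [0.18, 0, 0.667], "delta_rot": [0, 0, 0], "fingers": 1}])

```text
t: 4.9
eef_pos: [0.481, 0.0356, 0.0388]
eef_rot: [3.134, 0.215, 0.002]
wrist_force: [-1.8, -0.3, 1.4]
width: 0.002
grasp_force: 1.1
```

```bash
python3 st.py
```

```text
t 4.9 tcp world [0.481  0.0356 0.0388] clamp [[-0.1013  0.1242  0.0388]] F clamp [[-1.9 -0.   1.4]] w 0.002
```

Emit:
move_arm(motion=[{"offset": [0.04, 0, 0], "delta_rot": [0, 0, 0], "fingers": 1}, {"offset": [0.08, 0, 0], "delta_rot": [0, 0, 0], "fingers": 1}, {"offset": [0.12, 0, 0], "delta_rot": [0, 0, 0], "fingers": 1}, {"offset": [0.16, 0, 0], "delta_rot": [0, 0, 0], "fingers": 1}, {"offset": [0.2, 0, 0], "delta_rot": [0, 0, 0], "fingers": 1}, {"offset": [0.22, 0, 0], "delta_rot": [0, 0, 0], "fingers": 1}])

```text
t: 5.4
eef_pos: [0.5137, 0.0405, 0.0377]
eef_rot: [-3.134, -0.216, -0.002]
wrist_force: [-2.0, -0.5, 1.7]
width: 0.007
grasp_force: 1.1
```

```bash
python3 st.py; python3 - <<'E'
from h import *
from station import ctrl
c=np.load("c.npy");s=ctrl.camera("side")
cv2.imwrite("pics/s2.png",cv2.resize(s["frame"][160:250,200:320],None,fx=5,fy=5,interpolation=cv2.INTER_CUBIC))
E
```

```text
t 5.4 tcp world [0.5137 0.0405 0.0377] clamp [[-0.0681  0.1246  0.0377]] F clamp [[-2.  -0.2  1.7]] w 0.007
```

View pics/s2.png

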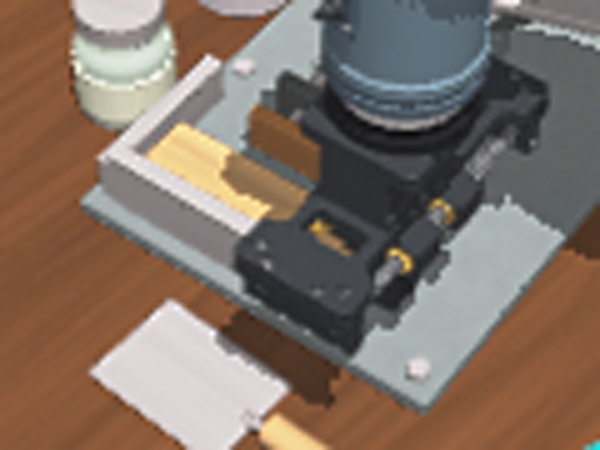

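The bar's far end at crop (180,130) is now only a few mm short of the stop. I push on in small steps until the force rises.

Emit:
move_arm(motion=[{"offset": [0.015, 0, 0], "delta_rot": [0, 0, 0], "fingers": 1}, {"offset": [0.03, 0, 0], "delta_rot": [0, 0, 0], "fingers": 1}, {"offset": [0.03, 0, 0], "delta_rot": [0, 0, 0], "fingers": 1}])

```text
t: 5.7
eef_pos: [0.5173, 0.041, 0.0376]
eef_rot: [-3.134, -0.216, -0.0]
wrist_force: [-0.2, 0.1, -0.4]
width: 0.007
grasp_force: 0.2
```

```bash
python3 st.py
```

```text
t 5.7 tcp world [0.5173 0.041  0.0376] clamp [[-0.0646  0.1246  0.0376]] F clamp [[-0.2  0.1 -0.4]] w 0.007
```

Emit:
move_arm(motion=[{"offset": [0.01, 0, 0], "delta_rot": [0, 0, 0], "fingers": 1}, {"offset": [0.02, 0, 0], "delta_rot": [0, 0, 0], "fingers": 1}, {"offset": [0.02, 0, 0], "delta_rot": [0, 0, 0], "fingers": 1}])

```text
t: 5.95
eef_pos: [0.5182, 0.041, 0.0374]
eef_rot: [3.133, 0.216, -0.006]
wrist_force: [-5.6, -0.5, 5.1]
width: 0.003
grasp_force: 2.9
```

Emit:
move_arm(motion=[{"offset": [0.01, 0, 0], "delta_rot": [0, 0, 0], "fingers": 1}, {"offset": [0.015, 0, 0], "delta_rot": [0, 0, 0], "fingers": 1}, {"offset": [0.015, 0, 0], "delta_rot": [0, 0, 0], "fingers": 1}])

```text
t: 6.2
eef_pos: [0.5182, 0.041, 0.0371]
eef_rot: [3.133, 0.217, -0.012]
wrist_force: [-11.1, -0.9, 10.1]
width: 0.005
grasp_force: 5.6
```

```bash
python3 st.py
```

```text
t 6.2 tcp world [0.5182 0.041  0.0371] clamp [[-0.0636  0.1245  0.0371]] F clamp [[-11.1   0.6  10.1]] w 0.005
```

Emit:
move_arm(motion=[{"offset": [-0.1, 0, 0], "delta_rot": [0, 0, 0], "fingers": 1}, {"offset": [-0.2, 0, 0], "delta_rot": [0, 0, 0], "fingers": 1}, {"offset": [-0.2, 0, -0.2], "delta_rot": [0, 0, 0], "fingers": 1}, {"offset": [-0.2, 0, -0.45], "delta_rot": [0, 0, 0], "fingers": 1}, {"offset": [-0.2, 0, -0.7], "delta_rot": [0, 0, 0], "fingers": 1}, {"offset": [-0.2, 0, -1], "delta_rot": [0, 0, 0], "fingers": 1}, {"offset": [-0.2, 0, -1], "delta_rot": [0, 0, 0], "fingers": 1}, {"offset": [-0.2, 0, -1], "delta_rot": [0, 0, 0], "fingers": 1}])

```text
t: 6.87
eef_pos: [0.4948, 0.0377, 0.1904]
eef_rot: [3.134, 0.216, 0.011]
wrist_force: [-0.4, 0.4, -0.7]
width: 0.008
grasp_force: 0.0
```

```bash
python3 st.py; python3 - <<'E'
from h import *
from station import ctrl
c=np.load("c.npy");t=ctrl.camera("top");s=ctrl.camera("side")
for n,z in(("turps_bottle",0),("oil_jar",0),("paint_tin",0),("lever_tab",.097),("handle_knob",.1),("bar_far_end",.0265),("pad_face",.031)):
  for p in(t,s):
    for d in ctrl.landmark_of(p,n)[:1]: print(n,C(c,back(p,[d["uv"]],z)).round(3),round(d["score"],2))
E
```

```text
t 6.87 tcp world [0.4948 0.0377 0.1904] clamp [[-0.0873  0.1244  0.1904]] F clamp [[-0.4  0.5 -0.7]] w 0.008
turps_bottle [[ 0.147 -0.147  0.   ]] 0.88
turps_bottle [[ 0.148 -0.131 -0.   ]] 0.89
oil_jar [[0.153 0.079 0.   ]] 0.9
oil_jar [[ 0.156  0.08  -0.   ]] 0.97
paint_tin [[ 0.159 -0.033  0.   ]] 0.57
paint_tin [[ 0.161 -0.04   0.   ]] 0.71
lever_tab [[ 0.026 -0.087  0.097]] 0.61
lever_tab [[0.09  0.162 0.097]] 0.38
handle_knob [[-0.142 -0.104  0.1  ]] 0.89
handle_knob [[-0.129 -0.113  0.1  ]] 0.86
bar_far_end [[-0.053  0.349  0.026]] 0.98
bar_far_end [[-0.046  0.361  0.026]] 0.91
pad_face [[0.004 0.092 0.031]] 0.62
pad_face [[0.004 0.09  0.031]] 0.63
```

Emit:
move_arm(motion=[{"offset": [0.36, 0.84, 0], "delta_rot": [0, 0, 0], "fingers": 1}, {"offset": [0.36, 0.84, 0], "delta_rot": [0, 0, 0], "fingers": 1}, {"offset": [0.36, 0.84, 0], "delta_rot": [0, 0, 0], "fingers": 1}, {"offset": [0.36, 0.84, 0], "delta_rot": [0, 0, 0], "fingers": 1}])

```text
t: 8.0
eef_pos: [0.5656, -0.087, 0.1878]
eef_rot: [3.131, 0.205, 0.003]
wrist_force: [0.6, -0.5, -0.0]
width: 0.006
grasp_force: 0.0
```

Emit:
move_arm(motion=[{"offset": [0.36, 0.84, 0], "delta_rot": [0, 0, 0], "fingers": 1}, {"offset": [0.36, 0.84, 0], "delta_rot": [0, 0, 0], "fingers": 1}, {"offset": [0.36, 0.84, 0], "delta_rot": [0, 0, 0], "fingers": 1}, {"offset": [0.36, 0.84, 0], "delta_rot": [0, 0, 0], "fingers": 1}, {"offset": [0.36, 0.84, 0], "delta_rot": [0, 0, 0], "fingers": 1}, {"offset": [0.36, 0.84, 0], "delta_rot": [0, 0, 0], "fingers": 1}])

```text
t: 8.5
eef_pos: [0.6337, -0.1971, 0.1871]
eef_rot: [-3.133, -0.215, 0.001]
wrist_force: [-0.2, 0.9, 0.6]
width: 0.004
grasp_force: 0.0
```

```bash
python3 st.py; python3 - <<'E'
from h import *
from station import ctrl
c=np.load("c.npy");s=ctrl.camera("side")
cv2.imwrite("pics/s3.png",cv2.resize(s["frame"][90:230,200:380],None,fx=4,fy=4,interpolation=cv2.INTER_CUBIC))
E
```

```text
t 8.5 tcp world [ 0.6337 -0.1971  0.1871] clamp [[ 0.0181 -0.1272  0.1871]] F clamp [[-0.1  0.9  0.6]] w 0.004
```

View pics/s3.png

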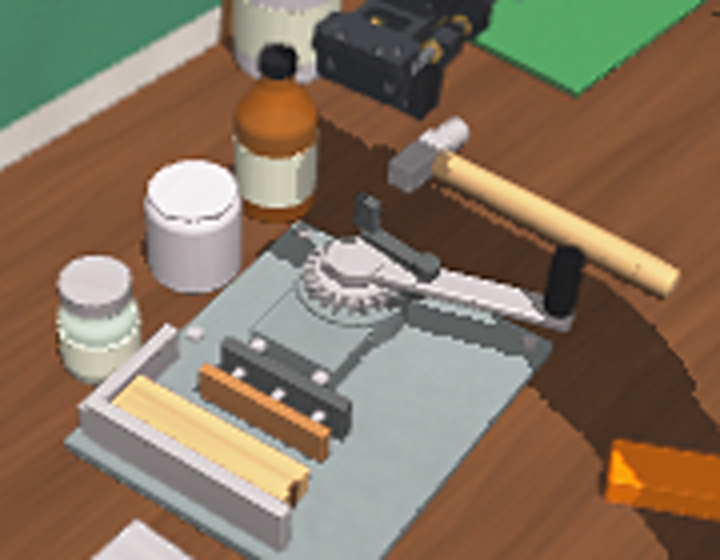

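The bar is home against the stop, and the tab stands at crop (368,213) on the −y side. I go down beside it and push toward +y.

Emit:
move_arm(motion=[{"offset": [0.03, 0.04, 0.2], "delta_rot": [0, 0, 0], "fingers": 1}, {"offset": [0.03, 0.04, 0.4], "delta_rot": [0, 0, 0], "fingers": 1}, {"offset": [0.03, 0.04, 0.57], "delta_rot": [0, 0, 0], "fingers": 1}, {"offset": [0.03, 0.04, 0.57], "delta_rot": [0, 0, 0], "fingers": 1}, {"offset": [0.03, 0, 0.57], "delta_rot": [0, 0, 0], "fingers": 1}, {"offset": [0.03, -0.06, 0.57], "delta_rot": [0, 0, 0], "fingers": 1}, {"offset": [0.03, -0.12, 0.57], "delta_rot": [0, 0, 0], "fingers": 1}, {"offset": [0.03, -0.18, 0.57], "delta_rot": [0, 0, 0], "fingers": 1}])

```text
t: 9.22
eef_pos: [0.6362, -0.1686, 0.1044]
eef_rot: [3.133, 0.218, 0.006]
wrist_force: [1.4, -2.2, 0.3]
width: 0.005
grasp_force: 1.3
```

```bash
python3 st.py
```

```text
t 9.22 tcp world [ 0.6362 -0.1686  0.1044] clamp [[ 0.0245 -0.0993  0.1044]] F clamp [[ 1.  -2.4  0.3]] w 0.005
```

Emit:
move_arm(motion=[{"offset": [0, -0.06, 0], "delta_rot": [0, 0, 0], "fingers": 1}, {"offset": [-0.01, -0.12, 0], "delta_rot": [0, 0, 0], "fingers": 1}, {"offset": [-0.03, -0.18, 0], "delta_rot": [0, 0, 0], "fingers": 1}, {"offset": [-0.05, -0.23, 0], "delta_rot": [0, 0, 0], "fingers": 1}, {"offset": [-0.06, -0.26, 0], "delta_rot": [0, 0, 0], "fingers": 1}, {"offset": [-0.06, -0.26, 0], "delta_rot": [0, 0, 0], "fingers": 1}])

```text
t: 9.72
eef_pos: [0.6194, -0.1321, 0.1024]
eef_rot: [3.133, 0.217, -0.002]
wrist_force: [0.2, -2.5, 1.3]
width: 0.007
grasp_force: 1.1
```

```bash
python3 st.py
```

```text
t 9.72 tcp world [ 0.6194 -0.1321  0.1024] clamp [[ 0.0128 -0.0609  0.1024]] F clamp [[-0.1 -2.5  1.3]] w 0.007
```

Emit:
move_arm(motion=[{"offset": [0, -0.02, 0], "delta_rot": [0, 0, 0], "fingers": 1}, {"offset": [0, -0.04, 0], "delta_rot": [0, 0, 0], "fingers": 1}, {"offset": [0, -0.04, 0], "delta_rot": [0, 0, 0], "fingers": 1}])

```text
t: 9.97
eef_pos: [0.6193, -0.1313, 0.1024]
eef_rot: [3.129, 0.211, -0.001]
wrist_force: [0.8, -11.5, 3.5]
width: 0.003
grasp_force: 5.8
```

```bash
python3 st.py
```

```text
t 9.97 tcp world [ 0.6193 -0.1313  0.1024] clamp [[ 0.0128 -0.0601  0.1024]] F clamp [[ -0.8 -11.5   3.5]] w 0.003
```

Emit:
move_arm(motion=[{"offset": [0, 0.15, 0], "delta_rot": [0, 0, 0], "fingers": 1}, {"offset": [0, 0.3, 0], "delta_rot": [0, 0, 0], "fingers": 0.1}, {"offset": [0, 0.3, -0.2], "delta_rot": [0, 0, 0], "fingers": 0.1}, {"offset": [0, 0.3, -0.45], "delta_rot": [0, 0, 0], "fingers": 0.1}, {"offset": [0, 0.3, -0.6], "delta_rot": [0, 0, 0], "fingers": 0.1}, {"offset": [0, 0.3, -0.6], "delta_rot": [0, 0, 0], "fingers": 0.1}])

```text
t: 10.47
eef_pos: [0.6281, -0.1705, 0.1968]
eef_rot: [3.134, 0.216, 0.01]
wrist_force: [1.0, -0.2, -0.5]
width: 0.354
grasp_force: 0.0
```

```bash
python3 st.py; cat > look.py <<'E'
from h import *
from station import ctrl
c=np.load("c.npy");t=ctrl.camera("top");s=ctrl.camera("side")
def kn(a): return W(c,[.02-.155*np.cos(a),-.06-.155*np.sin(a),.1])
A=[]
for n,z in(("lever_tab",.097),("handle_knob",.1),("pad_face",.031),("bar_far_end",.0265)):
  for p in(t,s):
    for d in ctrl.landmark_of(p,n)[:4]:
      X=C(c,back(p,[d["uv"]],z))[0]
      if abs(X[0])<.2 and abs(X[1])<.2: print(n,X.round(4),round(d["score"],2))
      if n=="handle_knob" and d["score"]>.5: A.append((p,d["uv"]));break
if A:
  h=least_squares(lambda a:np.concatenate([(proj(p,kn(a[0]))-u).ravel() for p,u in A]),[.2]).x[0]
  print("handle",h,"knob",C(c,kn(h)).round(4))
print("bar",barpose(t,c,(.02,.128,0)))
E
python3 look.py
```

```text
t 10.47 tcp world [ 0.6281 -0.1705  0.1968] clamp [[ 0.0162 -0.1001  0.1968]] F clamp [[ 1.  -0.3 -0.5]] w 0.354
lever_tab [ 0.0112 -0.0348  0.097 ] 0.49
lever_tab [ 0.0126 -0.034   0.097 ] 0.49
lever_tab [ 0.0763 -0.0429  0.097 ] 0.39
handle_knob [-0.1368 -0.0986  0.1   ] 0.61
handle_knob [-0.133  -0.0973  0.1   ] 0.87
pad_face [-0.0064  0.0862  0.031 ] 0.63
pad_face [ 0.031  -0.0707  0.031 ] 0.45
pad_face [0.1438 0.0868 0.031 ] 0.24
pad_face [0.0114 0.0966 0.031 ] 0.78
bar_far_end [0.0897 0.1307 0.0265] 0.83
bar_far_end [0.0987 0.1313 0.0265] 0.7
handle 0.24153585930132884 knob [[-0.1305 -0.0971  0.1   ]]
bar (array([ 0.02196709,  0.12913281, -0.00117401]), np.float64(0.47285800210858486))
```

The tab is at about +0.45 and the bar is home. Next I straddle the knob.

Emit:
move_arm(motion=[{"offset": [-0.978, -0.02, 0], "delta_rot": [0, 0, 0], "fingers": 0.1}, {"offset": [-0.978, -0.02, 0], "delta_rot": [0, 0, 0], "fingers": 0.1}, {"offset": [-0.978, -0.02, 0], "delta_rot": [0, 0, 0], "fingers": 0.1}, {"offset": [-0.978, -0.02, 0], "delta_rot": [0, 0, 0], "fingers": 0.1}, {"offset": [-0.978, -0.02, 0], "delta_rot": [0, 0, 0], "fingers": 0.1}, {"offset": [-0.978, -0.02, 0.2], "delta_rot": [0, 0, 0], "fingers": 0.1}, {"offset": [-0.978, -0.02, 0.4], "delta_rot": [0, 0, 0], "fingers": 0.1}, {"offset": [-0.978, -0.02, 0.55], "delta_rot": [0, 0, 0], "fingers": 0.1}, {"offset": [-0.978, -0.02, 0.65], "delta_rot": [0, 0, 0], "fingers": 0.1}, {"offset": [-0.978, -0.02, 0.65], "delta_rot": [0, 0, 0], "fingers": 0.1}])

```text
t: 11.8
eef_pos: [0.479, -0.1873, 0.0918]
eef_rot: [-3.132, -0.217, 0.007]
wrist_force: [-0.3, 0.9, 0.1]
width: 0.449
grasp_force: 0.0
```

```bash
python3 st.py; cat > arc.py <<'E'
from h import *
import sys
from station import ctrl
c=np.load("c.npy");x=C(c,ctrl.observe()["eef_pos"])[0]
# tcp along the knob's arc: lead shifts the finger so the pushing one is on the knob
for h in map(float,sys.argv[2:]):
    g=float(sys.argv[1]);X=np.array([.02-.155*np.cos(h),-.06-.155*np.sin(h)+g])
    d=X-x[:2];print(h,"offset",np.round([d[0]/.15,-d[1]/.15],3).tolist())
E
python3 arc.py .008 .2 0 -.2 -.4 -.5 -.6 -.65
```

```text
t 11.8 tcp world [ 0.479  -0.1873  0.0918] clamp [[-0.1339 -0.0963  0.0918]] F clamp [[-0.2  0.9  0.1]] w 0.449
0.2 offset [0.013, -0.09]
0.0 offset [-0.008, -0.295]
-0.2 offset [0.013, -0.501]
-0.4 offset [0.074, -0.698]
-0.5 offset [0.119, -0.791]
-0.6 offset [0.173, -0.879]
-0.65 offset [0.203, -0.921]
```

Emit:
move_arm(motion=[{"offset": [0.01, -0.09, -0.05], "delta_rot": [0, 0, 0], "fingers": 0.1}, {"offset": [0, -0.19, -0.05], "delta_rot": [0, 0, 0], "fingers": 0.1}, {"offset": [-0.01, -0.3, -0.05], "delta_rot": [0, 0, 0], "fingers": 0.1}, {"offset": [0, -0.4, -0.05], "delta_rot": [0, 0, 0], "fingers": 0.1}, {"offset": [0.01, -0.5, -0.05], "delta_rot": [0, 0, 0], "fingers": 0.1}, {"offset": [0.04, -0.6, -0.05], "delta_rot": [0, 0, 0], "fingers": 0.1}, {"offset": [0.075, -0.7, -0.05], "delta_rot": [0, 0, 0], "fingers": 0.1}, {"offset": [0.12, -0.79, -0.05], "delta_rot": [0, 0, 0], "fingers": 0.1}, {"offset": [0.17, -0.88, -0.05], "delta_rot": [0, 0, 0], "fingers": 0.1}, {"offset": [0.18, -0.9, -0.05], "delta_rot": [0, 0, 0], "fingers": 0.1}])

```text
t: 12.63
eef_pos: [0.4903, -0.0474, 0.1042]
eef_rot: [-3.133, -0.222, -0.006]
wrist_force: [-0.2, -1.3, 0.6]
width: 0.448
grasp_force: 0.9
```

```bash
python3 st.py; python3 look.py; python3 arc.py -.008 -.5 -.4 -.3 -.2 -.1 0 .1 .2 .3 .4 .5 .6 .65
```

```text
t 12.63 tcp world [ 0.4903 -0.0474  0.1042] clamp [[-0.1034  0.0407  0.1042]] F clamp [[-0.4 -1.2  0.6]] w 0.448
lever_tab [ 0.0343 -0.04    0.097 ] 0.54
lever_tab [-0.0629  0.1333  0.097 ] 0.38
lever_tab [ 0.0394 -0.0395  0.097 ] 0.54
lever_tab [0.0509 0.1681 0.097 ] 0.27
handle_knob [0.0054 0.1483 0.1   ] 0.15
handle_knob [-0.1136  0.042   0.1   ] 0.87
pad_face [-0.0547  0.1273  0.031 ] 0.73
pad_face [0.0028 0.0854 0.031 ] 0.64
pad_face [0.008 0.096 0.031] 0.56
bar_far_end [0.0891 0.1305 0.0265] 0.85
bar_far_end [0.103  0.1215 0.0265] 0.62
handle -0.6346240430412528 knob [[-0.1048  0.0319  0.1   ]]
bar (array([0.02189445, 0.1292436 , 0.00040456]), np.float64(0.4950318498381811))
-0.5 offset [-0.066, 0.205]
-0.4 offset [-0.111, 0.298]
-0.3 offset [-0.146, 0.395]
-0.2 offset [-0.172, 0.495]
-0.1 offset [-0.187, 0.597]
0.0 offset [-0.193, 0.7]
0.1 offset [-0.187, 0.803]
0.2 offset [-0.172, 0.905]
0.3 offset [-0.146, 1.006]
0.4 offset [-0.111, 1.103]
0.5 offset [-0.066, 1.196]
0.6 offset [-0.012, 1.284]
0.65 offset [0.018, 1.326]
```

Emit:
move_arm(motion=[{"offset": [-0.03, 0.1, 0], "delta_rot": [0, 0, 0], "fingers": 0.1}, {"offset": [-0.065, 0.2, 0], "delta_rot": [0, 0, 0], "fingers": 0.1}, {"offset": [-0.11, 0.3, 0], "delta_rot": [0, 0, 0], "fingers": 0.1}, {"offset": [-0.145, 0.4, 0], "delta_rot": [0, 0, 0], "fingers": 0.1}, {"offset": [-0.17, 0.5, 0], "delta_rot": [0, 0, 0], "fingers": 0.1}, {"offset": [-0.185, 0.6, 0], "delta_rot": [0, 0, 0], "fingers": 0.1}, {"offset": [-0.195, 0.7, 0], "delta_rot": [0, 0, 0], "fingers": 0.1}, {"offset": [-0.185, 0.8, 0], "delta_rot": [0, 0, 0], "fingers": 0.1}, {"offset": [-0.17, 0.9, 0], "delta_rot": [0, 0, 0], "fingers": 0.1}])

```text
t: 13.88
eef_pos: [0.4789, -0.1876, 0.1012]
eef_rot: [-3.132, -0.217, 0.008]
wrist_force: [-3.5, 3.9, -0.1]
width: 0.449
grasp_force: 2.0
```

```bash
python3 st.py; python3 arc.py -.008 .2 .3 .4 .5 .6 .65
```

```text
t 13.88 tcp world [ 0.4789 -0.1876  0.1012] clamp [[-0.1339 -0.0966  0.1012]] F clamp [[-2.9  4.3 -0.1]] w 0.449
0.2 offset [0.013, 0.015]
0.3 offset [0.039, 0.115]
0.4 offset [0.074, 0.212]
0.5 offset [0.119, 0.305]
0.6 offset [0.173, 0.393]
0.65 offset [0.203, 0.435]
```

Emit:
move_arm(motion=[{"offset": [0.03, 0.11, 0], "delta_rot": [0, 0, 0], "fingers": 0.1}, {"offset": [0.07, 0.21, 0], "delta_rot": [0, 0, 0], "fingers": 0.1}, {"offset": [0.12, 0.3, 0], "delta_rot": [0, 0, 0], "fingers": 0.1}, {"offset": [0.17, 0.39, 0], "delta_rot": [0, 0, 0], "fingers": 0.1}, {"offset": [0.2, 0.43, 0], "delta_rot": [0, 0, 0], "fingers": 0.1}, {"offset": [0.2, 0.43, 0], "delta_rot": [0, 0, 0], "fingers": 0.1}])

```text
t: 14.38
eef_pos: [0.5205, -0.2489, 0.1018]
eef_rot: [3.134, 0.214, 0.0]
wrist_force: [0.1, 0.4, 0.2]
width: 0.449
grasp_force: 0.0
```

```bash
python3 st.py; python3 look.py; python3 arc.py .008  .5 .4 .3 .2 .1 0 -.1 -.2
```

```text
t 14.38 tcp world [ 0.5205 -0.2489  0.1018] clamp [[-0.1012 -0.163   0.1018]] F clamp [[0.2 0.4 0.2]] w 0.449
lever_tab [ 0.0051 -0.0424  0.097 ] 0.71
lever_tab [ 0.137  -0.0196  0.097 ] 0.67
lever_tab [ 0.007  -0.0408  0.097 ] 0.53
handle_knob [-0.104  -0.1546  0.1   ] 0.81
pad_face [0.0984 0.1319 0.031 ] 0.73
pad_face [0.0051 0.1035 0.031 ] 0.65
pad_face [0.0148 0.129  0.031 ] 0.45
pad_face [0.1353 0.1047 0.031 ] 0.64
pad_face [-0.0003  0.1141  0.031 ] 0.59
bar_far_end [0.0915 0.1264 0.0265] 0.7
bar_far_end [0.1035 0.1237 0.0265] 0.76
handle 0.6495899100311663 knob [[-0.1034 -0.1538  0.1   ]]
bar (array([0.02194062, 0.12914618, 0.00224371]), np.float64(0.4891210805062131))
0.5 offset [-0.098, -0.237]
0.4 offset [-0.143, -0.33]
0.3 offset [-0.179, -0.427]
0.2 offset [-0.204, -0.527]
0.1 offset [-0.22, -0.629]
0.0 offset [-0.225, -0.732]
-0.1 offset [-0.22, -0.835]
-0.2 offset [-0.204, -0.938]
```

```bash
cat > prof.py <<'E'
from h import *
from station import ctrl
c=np.load("c.npy")
def prof(p,im,z):
    ys=np.arange(.05,.155,.0005);xs=np.arange(-.04,.05,.002)
    G=np.array([[x,y,z] for y in ys for x in xs]);uv=proj(p,W(c,G)).astype(np.float32).reshape(len(ys),len(xs),2)
    return ys,cv2.remap(im,uv[...,0],uv[...,1],cv2.INTER_LINEAR).astype(float)
def measure(p,im):
    ys,v=prof(p,im,.046);m=np.median(v,axis=1)          # b,g,r per y
    sat=m[:,2]-m[:,0]
    pad=(sat>60)&(m[:,1]<165)                            # orange-brown
    ys2,v2=prof(p,im,.050);d=np.median(v2,axis=1).sum(1)<300
    return (ys[pad].min(),ys[pad].max(),pad.sum()*.5) if pad.any() else None,(ys[d].min(),ys[d].max(),d.sum()*.5) if d.any() else None,m[::4].round().astype(int).tolist()
if __name__=="__main__":
    p=ctrl.camera("top");cv2.imwrite("pics/now.png",p["frame"])
    for im in(cv2.imread("pics/top0.png"),p["frame"]):
        r=measure(p,im);print(r[0],r[1])
        print([f"{50+2*i}:{b}" for i,b in enumerate(r[2])])
E
python3 prof.py
```

```text
(np.float64(0.07350000000000002), np.float64(0.08350000000000003), np.float64(10.5)) None
['50:[119, 121, 118]', '52:[120, 122, 119]', '54:[118, 120, 116]', '56:[114, 116, 113]', '58:[121, 123, 119]', '60:[148, 151, 143]', '62:[177, 179, 170]', '64:[189, 192, 181]', '66:[191, 194, 183]', '68:[186, 188, 178]', '70:[170, 174, 170]', '72:[141, 155, 171]', '74:[113, 147, 192]', '76:[99, 156, 221]', '78:[97, 163, 230]', '80:[98, 161, 228]', '82:[104, 154, 214]', '84:[124, 149, 183]', '86:[156, 167, 173]', '88:[182, 186, 178]', '90:[191, 194, 182]', '92:[193, 195, 184]', '94:[193, 195, 184]', '96:[193, 195, 183]', '98:[188, 191, 180]', '100:[176, 180, 175]', '102:[154, 178, 184]', '104:[148, 186, 214]', '106:[155, 214, 238]', '108:[165, 230, 246]', '110:[168, 233, 247]', '112:[166, 232, 247]', '114:[162, 229, 246]', '116:[157, 225, 245]', '118:[152, 220, 244]', '120:[152, 220, 244]', '122:[153, 221, 245]', '124:[156, 223, 245]', '126:[156, 223, 245]', '128:[156, 223, 245]', '130:[156, 224, 245]', '132:[158, 226, 246]', '134:[161, 228, 246]', '136:[163, 230, 246]', '138:[166, 231, 247]', '1
[... 763 characters left out ...]
 154, 209]', '96:[135, 157, 183]', '98:[167, 175, 175]', '100:[182, 186, 177]', '102:[178, 182, 174]', '104:[158, 174, 178]', '106:[143, 180, 206]', '108:[154, 209, 233]', '110:[164, 229, 246]', '112:[168, 233, 247]', '114:[167, 233, 247]', '116:[165, 231, 247]', '118:[160, 227, 246]', '120:[155, 223, 245]', '122:[152, 220, 244]', '124:[153, 221, 245]', '126:[157, 225, 245]', '128:[159, 226, 246]', '130:[160, 227, 246]', '132:[161, 228, 246]', '134:[161, 228, 246]', '136:[161, 228, 246]', '138:[162, 229, 246]', '140:[164, 230, 246]', '142:[163, 229, 246]', '144:[155, 219, 242]', '146:[138, 182, 212]', '148:[140, 160, 178]', '150:[172, 175, 182]', '152:[213, 214, 220]', '154:[228, 228, 233]']
```

Emit:
move_arm(motion=[{"offset": [-0.05, -0.13, 0], "delta_rot": [0, 0, 0], "fingers": 0.1}, {"offset": [-0.1, -0.24, 0], "delta_rot": [0, 0, 0], "fingers": 0.1}, {"offset": [-0.145, -0.33, 0], "delta_rot": [0, 0, 0], "fingers": 0.1}, {"offset": [-0.18, -0.43, 0], "delta_rot": [0, 0, 0], "fingers": 0.1}, {"offset": [-0.205, -0.53, 0], "delta_rot": [0, 0, 0], "fingers": 0.1}, {"offset": [-0.22, -0.63, 0], "delta_rot": [0, 0, 0], "fingers": 0.1}, {"offset": [-0.225, -0.73, 0], "delta_rot": [0, 0, 0], "fingers": 0.1}, {"offset": [-0.22, -0.83, 0], "delta_rot": [0, 0, 0], "fingers": 0.1}, {"offset": [-0.205, -0.94, 0], "delta_rot": [0, 0, 0], "fingers": 0.1}])

```text
t: 15.68
eef_pos: [0.4691, -0.1131, 0.1021]
eef_rot: [3.133, 0.213, -0.003]
wrist_force: [-2.4, -2.5, 0.2]
width: 0.45
grasp_force: 1.3
```

```bash
python3 st.py; python3 arc.py .008 -.2 -.3 -.4 -.5 -.6 -.65
```

```text
t 15.68 tcp world [ 0.4691 -0.1131  0.1021] clamp [[-0.1334 -0.0215  0.1021]] F clamp [[-2.7 -2.2  0.2]] w 0.45
-0.2 offset [0.01, -0.002]
-0.3 offset [0.036, -0.102]
-0.4 offset [0.071, -0.199]
-0.5 offset [0.116, -0.292]
-0.6 offset [0.17, -0.38]
-0.65 offset [0.2, -0.422]
```

Emit:
move_arm(motion=[{"offset": [0.04, -0.1, 0], "delta_rot": [0, 0, 0], "fingers": 0.1}, {"offset": [0.07, -0.2, 0], "delta_rot": [0, 0, 0], "fingers": 0.1}, {"offset": [0.115, -0.29, 0], "delta_rot": [0, 0, 0], "fingers": 0.1}, {"offset": [0.17, -0.38, 0], "delta_rot": [0, 0, 0], "fingers": 0.1}, {"offset": [0.2, -0.43, 0], "delta_rot": [0, 0, 0], "fingers": 0.1}, {"offset": [0.2, -0.43, 0], "delta_rot": [0, 0, 0], "fingers": 0.1}])

```text
t: 16.18
eef_pos: [0.4921, -0.0425, 0.1023]
eef_rot: [-3.133, -0.221, -0.002]
wrist_force: [0.4, -0.1, 0.1]
width: 0.449
grasp_force: 0.0
```

```bash
python3 st.py;  python3 arc.py -.008 -.5 -.4 -.3 -.2 -.1 0 .1 .2
```

```text
t 16.18 tcp world [ 0.4921 -0.0425  0.1023] clamp [[-0.1009  0.0454  0.1023]] F clamp [[ 0.4 -0.1  0.1]] w 0.449
-0.5 offset [-0.101, 0.261]
-0.4 offset [-0.146, 0.354]
-0.3 offset [-0.181, 0.451]
-0.2 offset [-0.207, 0.551]
-0.1 offset [-0.222, 0.653]
0.0 offset [-0.227, 0.756]
0.1 offset [-0.222, 0.859]
0.2 offset [-0.207, 0.961]
```

Emit:
move_arm(motion=[{"offset": [-0.05, 0.14, 0], "delta_rot": [0, 0, 0], "fingers": 0.1}, {"offset": [-0.1, 0.26, 0], "delta_rot": [0, 0, 0], "fingers": 0.1}, {"offset": [-0.145, 0.35, 0], "delta_rot": [0, 0, 0], "fingers": 0.1}, {"offset": [-0.18, 0.45, 0], "delta_rot": [0, 0, 0], "fingers": 0.1}, {"offset": [-0.205, 0.55, 0], "delta_rot": [0, 0, 0], "fingers": 0.1}, {"offset": [-0.22, 0.65, 0], "delta_rot": [0, 0, 0], "fingers": 0.1}, {"offset": [-0.225, 0.76, 0], "delta_rot": [0, 0, 0], "fingers": 0.1}, {"offset": [-0.22, 0.86, 0], "delta_rot": [0, 0, 0], "fingers": 0.1}, {"offset": [-0.205, 0.96, 0], "delta_rot": [0, 0, 0], "fingers": 0.1}])

```text
t: 16.93
eef_pos: [0.4777, -0.1916, 0.1014]
eef_rot: [-3.132, -0.216, 0.008]
wrist_force: [-4.0, 3.8, 0.7]
width: 0.453
grasp_force: 2.0
```

```bash
python3 st.py; python3 arc.py -.008 .2 .3 .4 .5 .6 .65
```

```text
t 16.93 tcp world [ 0.4777 -0.1916  0.1014] clamp [[-0.1357 -0.1003  0.1014]] F clamp [[-3.4  4.3  0.7]] w 0.453
0.2 offset [0.025, -0.01]
0.3 offset [0.051, 0.09]
0.4 offset [0.086, 0.187]
0.5 offset [0.131, 0.28]
0.6 offset [0.185, 0.368]
0.65 offset [0.215, 0.41]
```

Emit:
move_arm(motion=[{"offset": [0.05, 0.09, 0], "delta_rot": [0, 0, 0], "fingers": 0.1}, {"offset": [0.085, 0.19, 0], "delta_rot": [0, 0, 0], "fingers": 0.1}, {"offset": [0.13, 0.28, 0], "delta_rot": [0, 0, 0], "fingers": 0.1}, {"offset": [0.185, 0.37, 0], "delta_rot": [0, 0, 0], "fingers": 0.1}, {"offset": [0.21, 0.41, 0], "delta_rot": [0, 0, 0], "fingers": 0.1}, {"offset": [0.21, 0.41, 0], "delta_rot": [0, 0, 0], "fingers": 0.1}])

```text
t: 17.43
eef_pos: [0.5202, -0.2494, 0.1019]
eef_rot: [3.134, 0.213, 0.0]
wrist_force: [0.5, 0.6, -0.7]
width: 0.447
grasp_force: 0.0
```

```bash
python3 st.py; python3 prof.py | tail -2; python3 look.py | grep -E "handle |tab|^bar "; python3 arc.py .008  .5 .4 .3 .2 .1 0 -.1 -.2
```

```text
t 17.43 tcp world [ 0.5202 -0.2494  0.1019] clamp [[-0.1015 -0.1635  0.1019]] F clamp [[ 0.5  0.6 -0.7]] w 0.447
(np.float64(0.09450000000000004), np.float64(0.10550000000000005), np.float64(11.5)) None
['50:[193, 195, 185]', '52:[193, 195, 184]', '54:[194, 196, 185]', '56:[193, 196, 184]', '58:[191, 194, 182]', '60:[187, 190, 178]', '62:[175, 178, 167]', '64:[151, 153, 145]', '66:[126, 127, 121]', '68:[117, 119, 115]', '70:[118, 120, 117]', '72:[120, 122, 119]', '74:[120, 122, 119]', '76:[118, 120, 116]', '78:[121, 124, 119]', '80:[141, 142, 136]', '82:[172, 174, 165]', '84:[187, 190, 179]', '86:[192, 194, 184]', '88:[188, 190, 180]', '90:[176, 179, 172]', '92:[151, 159, 165]', '94:[119, 142, 176]', '96:[102, 150, 206]', '98:[97, 159, 227]', '100:[97, 163, 231]', '102:[96, 159, 226]', '104:[98, 155, 217]', '106:[114, 168, 218]', '108:[144, 206, 236]', '110:[163, 229, 246]', '112:[168, 233, 247]', '114:[167, 233, 247]', '116:[165, 231, 247]', '118:[160, 227, 246]', '120:[155, 223, 245]', '122:[152, 220, 244]', '124:[154, 221, 245]', '126:[157, 224, 245]', '128:[159, 226, 246]', '130:[160, 227, 246]', '132:[161, 228, 246]', '134:[161, 228, 246]', '136:[162, 228, 246]', '138:[163, 229, 246]', '140:[164, 230, 246]', '142:[163, 229, 246]', '144:[155, 219, 242]', '146:[138, 181, 212]', '148:[140, 160, 178]', '150:[172, 175, 182]', '152:[213, 214, 220]', '154:[228, 228, 233]']
lever_tab [-0.0551  0.1319  0.097 ] 0.65
lever_tab [ 0.1245 -0.1162  0.097 ] 0.65
lever_tab [-0.002  -0.0433  0.097 ] 0.55
lever_tab [-0.0845  0.175   0.097 ] 0.52
lever_tab [ 0.0035 -0.0381  0.097 ] 0.49
bar (array([0.02189139, 0.12929705, 0.00186499]), np.float64(0.49023826453133124))
0.5 offset [-0.098, -0.237]
0.4 offset [-0.143, -0.33]
0.3 offset [-0.179, -0.427]
0.2 offset [-0.204, -0.527]
0.1 offset [-0.22, -0.63]
0.0 offset [-0.225, -0.733]
-0.1 offset [-0.22, -0.836]
-0.2 offset [-0.204, -0.938]
```

Emit:
move_arm(motion=[{"offset": [-0.05, -0.13, 0], "delta_rot": [0, 0, 0], "fingers": 0.1}, {"offset": [-0.1, -0.24, 0], "delta_rot": [0, 0, 0], "fingers": 0.1}, {"offset": [-0.145, -0.33, 0], "delta_rot": [0, 0, 0], "fingers": 0.1}, {"offset": [-0.18, -0.43, 0], "delta_rot": [0, 0, 0], "fingers": 0.1}, {"offset": [-0.205, -0.53, 0], "delta_rot": [0, 0, 0], "fingers": 0.1}, {"offset": [-0.22, -0.63, 0], "delta_rot": [0, 0, 0], "fingers": 0.1}, {"offset": [-0.225, -0.73, 0], "delta_rot": [0, 0, 0], "fingers": 0.1}, {"offset": [-0.22, -0.83, 0], "delta_rot": [0, 0, 0], "fingers": 0.1}, {"offset": [-0.205, -0.94, 0], "delta_rot": [0, 0, 0], "fingers": 0.1}])

```text
t: 18.73
eef_pos: [0.4691, -0.1131, 0.102]
eef_rot: [3.133, 0.213, -0.003]
wrist_force: [-1.3, -2.7, 0.7]
width: 0.451
grasp_force: 1.2
```

Emit:
move_arm(motion=[{"offset": [0.03, -0.1, 0], "delta_rot": [0, 0, 0], "fingers": 0.1}, {"offset": [0.07, -0.2, 0], "delta_rot": [0, 0, 0], "fingers": 0.1}, {"offset": [0.115, -0.29, 0], "delta_rot": [0, 0, 0], "fingers": 0.1}, {"offset": [0.16, -0.38, 0], "delta_rot": [0, 0, 0], "fingers": 0.1}, {"offset": [0.2, -0.43, 0], "delta_rot": [0, 0, 0], "fingers": 0.1}, {"offset": [0.22, -0.46, 0], "delta_rot": [0, 0, 0], "fingers": 0.1}, {"offset": [0.22, -0.46, 0], "delta_rot": [0, 0, 0], "fingers": 0.1}])

```text
t: 19.32
eef_pos: [0.4934, -0.0403, 0.1021]
eef_rot: [3.133, 0.216, -0.002]
wrist_force: [-1.1, -2.0, 0.0]
width: 0.451
grasp_force: 1.0
```

```bash
python3 st.py;  python3 look.py | grep -E "handle|tab";python3 arc.py -.008 -.5 -.4 -.3 -.2 -.1 0 .1 .2
```

```text
t 19.32 tcp world [ 0.4934 -0.0403  0.1021] clamp [[-0.0993  0.0474  0.1021]] F clamp [[-1.4 -1.9  0. ]] w 0.451
lever_tab [ 0.0143 -0.049   0.097 ] 0.72
lever_tab [ 0.0349 -0.0417  0.097 ] 0.46
lever_tab [ 0.1316 -0.0158  0.097 ] 0.32
lever_tab [ 0.0368 -0.0361  0.097 ] 0.5
handle_knob [-0.099  0.042  0.1  ] 0.56
handle -0.7063549194679438 knob [[-0.0979  0.0406  0.1   ]]
-0.5 offset [-0.112, 0.274]
-0.4 offset [-0.157, 0.367]
-0.3 offset [-0.192, 0.464]
-0.2 offset [-0.218, 0.564]
-0.1 offset [-0.233, 0.666]
0.0 offset [-0.238, 0.77]
0.1 offset [-0.233, 0.873]
0.2 offset [-0.218, 0.975]
```

Emit:
move_arm(motion=[{"offset": [0.02, -0.03, 0], "delta_rot": [0, 0, 0], "fingers": 0.1}, {"offset": [0.02, -0.04, 0], "delta_rot": [0, 0, 0], "fingers": 0.1}, {"offset": [0.02, -0.04, 0], "delta_rot": [0, 0, 0], "fingers": 0.1}])

```text
t: 20.07
eef_pos: [0.4937, -0.0397, 0.1019]
eef_rot: [3.128, 0.207, -0.008]
wrist_force: [-5.4, -18.5, 5.2]
width: 0.452
grasp_force: 9.3
```

```bash
python3 st.py;python3 arc.py -.008 -.5 -.4 -.3 -.2 -.1 0 .1 .2
```

```text
t 20.07 tcp world [ 0.4937 -0.0397  0.1019] clamp [[-0.099   0.0479  0.1019]] F clamp [[ -7.9 -17.5   5.2]] w 0.452
-0.5 offset [-0.113, 0.277]
-0.4 offset [-0.158, 0.37]
-0.3 offset [-0.194, 0.467]
-0.2 offset [-0.219, 0.567]
-0.1 offset [-0.235, 0.669]
0.0 offset [-0.24, 0.772]
0.1 offset [-0.235, 0.876]
0.2 offset [-0.219, 0.978]
```

At the −0.7 limit. Now the closing swing.

Emit:
move_arm(motion=[{"offset": [-0.07, 0.17, 0], "delta_rot": [0, 0, 0], "fingers": 0.1}, {"offset": [-0.13, 0.31, 0], "delta_rot": [0, 0, 0], "fingers": 0.1}, {"offset": [-0.175, 0.41, 0], "delta_rot": [0, 0, 0], "fingers": 0.1}, {"offset": [-0.21, 0.5, 0], "delta_rot": [0, 0, 0], "fingers": 0.1}, {"offset": [-0.235, 0.6, 0], "delta_rot": [0, 0, 0], "fingers": 0.1}, {"offset": [-0.25, 0.7, 0], "delta_rot": [0, 0, 0], "fingers": 0.1}, {"offset": [-0.255, 0.8, 0], "delta_rot": [0, 0, 0], "fingers": 0.1}, {"offset": [-0.25, 0.9, 0], "delta_rot": [0, 0, 0], "fingers": 0.1}, {"offset": [-0.235, 0.99, 0], "delta_rot": [0, 0, 0], "fingers": 0.1}])

```text
t: 20.82
eef_pos: [0.4794, -0.1837, 0.1014]
eef_rot: [-3.131, -0.218, 0.006]
wrist_force: [-3.9, 4.1, 1.1]
width: 0.45
grasp_force: 2.1
```

```bash
python3 st.py; python3 prof.py | tail -2|cut -c1-1400; python3 look.py | grep -E "handle |^bar "; python3 arc.py -.008 .2 .3 .4 .5 .6 .65
```

```text
t 20.82 tcp world [ 0.4794 -0.1837  0.1014] clamp [[-0.1329 -0.0928  0.1014]] F clamp [[-3.3  4.6  1.1]] w 0.45
(np.float64(0.09850000000000005), np.float64(0.10350000000000005), np.float64(5.5)) None
['50:[193, 195, 184]', '52:[193, 195, 184]', '54:[193, 195, 184]', '56:[193, 195, 185]', '58:[193, 195, 184]', '60:[192, 195, 183]', '62:[192, 194, 182]', '64:[189, 192, 180]', '66:[179, 180, 171]', '68:[155, 157, 150]', '70:[129, 131, 125]', '72:[119, 120, 116]', '74:[118, 120, 116]', '76:[121, 122, 118]', '78:[122, 123, 119]', '80:[119, 121, 117]', '82:[121, 122, 118]', '84:[139, 140, 133]', '86:[168, 170, 162]', '88:[186, 188, 177]', '90:[191, 193, 181]', '92:[187, 189, 177]', '94:[173, 175, 168]', '96:[143, 151, 157]', '98:[116, 137, 165]', '100:[99, 146, 200]', '102:[97, 158, 225]', '104:[98, 165, 231]', '106:[99, 165, 230]', '108:[110, 173, 229]', '110:[134, 198, 235]', '112:[159, 226, 246]', '114:[167, 232, 247]', '116:[168, 233, 247]', '118:[165, 232, 247]', '120:[162, 229, 246]', '122:[156, 224, 245]', '124:[153, 221, 244]', '126:[153, 221, 244]', '128:[156, 223, 245]', '130:[159, 226, 246]', '132:[160, 227, 246]', '134:[161, 227, 246]', '136:[161, 228, 246]', '138:[161, 228, 246]', '140:[162, 229, 246]', '142:[164, 230, 246]', '144:[164, 230, 246]', '146:[159, 223, 244]', '148:[159, 203, 228]', '150:[175, 195, 215]', '152:[213, 217, 224]', '154:[228, 228, 233]']
handle 0.13343301960380652 knob [[-0.1336 -0.0806  0.1   ]]
bar (array([ 0.02198614,  0.13063277, -0.00140871]), np.float64(0.24949280089143622))
0.2 offset [-0.006, 0.031]
0.3 offset [0.02, 0.131]
0.4 offset [0.055, 0.228]
0.5 offset [0.1, 0.321]
0.6 offset [0.154, 0.409]
0.65 offset [0.185, 0.451]
```

Emit:
move_arm(motion=[{"offset": [0.015, 0.13, 0], "delta_rot": [0, 0, 0], "fingers": 0.1}, {"offset": [0.05, 0.23, 0], "delta_rot": [0, 0, 0], "fingers": 0.1}, {"offset": [0.1, 0.32, 0], "delta_rot": [0, 0, 0], "fingers": 0.1}, {"offset": [0.15, 0.41, 0], "delta_rot": [0, 0, 0], "fingers": 0.1}, {"offset": [0.18, 0.45, 0], "delta_rot": [0, 0, 0], "fingers": 0.1}, {"offset": [0.18, 0.45, 0], "delta_rot": [0, 0, 0], "fingers": 0.1}])

```text
t: 21.87
eef_pos: [0.5177, -0.249, 0.1019]
eef_rot: [3.134, 0.215, 0.0]
wrist_force: [-0.2, 0.1, 0.3]
width: 0.448
grasp_force: 0.3
```

```bash
python3 st.py; python3 prof.py | tail -2|cut -c1-1000; python3 look.py | grep -E "handle |^bar "; python3 arc.py .008  .5 .4 .3 .2 .1 0 -.1 -.2
```

```text
t 21.87 tcp world [ 0.5177 -0.249   0.1019] clamp [[-0.104  -0.1627  0.1019]] F clamp [[-0.2  0.1  0.3]] w 0.448
(np.float64(0.10000000000000005), np.float64(0.10450000000000005), np.float64(5.0)) None
['50:[193, 196, 185]', '52:[193, 196, 185]', '54:[194, 196, 185]', '56:[193, 196, 185]', '58:[193, 196, 184]', '60:[193, 196, 184]', '62:[193, 196, 184]', '64:[193, 195, 183]', '66:[192, 195, 183]', '68:[192, 194, 183]', '70:[184, 186, 175]', '72:[167, 169, 159]', '74:[137, 139, 132]', '76:[121, 123, 119]', '78:[117, 119, 115]', '80:[120, 121, 118]', '82:[121, 123, 120]', '84:[121, 122, 119]', '86:[121, 123, 118]', '88:[130, 131, 126]', '90:[156, 157, 151]', '92:[179, 181, 171]', '94:[179, 181, 174]', '96:[165, 168, 167]', '98:[138, 150, 162]', '100:[111, 142, 183]', '102:[98, 153, 216]', '104:[97, 162, 229]', '106:[99, 166, 232]', '108:[104, 169, 230]', '110:[120, 184, 232]', '112:[148, 215, 242]', '114:[164, 230, 246]', '116:[168, 234, 247]', '118:[167, 233, 247]', '120:[164, 231, 246]', '122:[160, 227, 246]', '124:[155, 223, 245]', '126:[153, 221, 244]', '128:[155, 222, 245]', '130:[157, 225, 246]', '132:[160, 227, 246]', '134:[161, 228, 246]', '136:[161, 228, 246]', '138:[162, 229,
handle 0.6218760815769767 knob [[-0.106  -0.1503  0.1   ]]
bar (array([ 0.02203986,  0.13098582, -0.00157624]), np.float64(0.2483124820031361))
0.5 offset [-0.079, -0.235]
0.4 offset [-0.124, -0.328]
0.3 offset [-0.159, -0.425]
0.2 offset [-0.185, -0.525]
0.1 offset [-0.2, -0.627]
0.0 offset [-0.205, -0.73]
-0.1 offset [-0.2, -0.833]
-0.2 offset [-0.185, -0.935]
```

Pad pressed about 3.5 mm. One more partial stroke.

Emit:
move_arm(motion=[{"offset": [-0.04, -0.13, 0], "delta_rot": [0, 0, 0], "fingers": 0.1}, {"offset": [-0.08, -0.235, 0], "delta_rot": [0, 0, 0], "fingers": 0.1}, {"offset": [-0.125, -0.33, 0], "delta_rot": [0, 0, 0], "fingers": 0.1}, {"offset": [-0.16, -0.43, 0], "delta_rot": [0, 0, 0], "fingers": 0.1}, {"offset": [-0.185, -0.53, 0], "delta_rot": [0, 0, 0], "fingers": 0.1}, {"offset": [-0.2, -0.63, 0], "delta_rot": [0, 0, 0], "fingers": 0.1}, {"offset": [-0.205, -0.73, 0], "delta_rot": [0, 0, 0], "fingers": 0.1}, {"offset": [-0.2, -0.82, 0], "delta_rot": [0, 0, 0], "fingers": 0.1}, {"offset": [-0.2, -0.82, 0], "delta_rot": [0, 0, 0], "fingers": 0.1}])

```text
t: 23.17
eef_pos: [0.4703, -0.1284, 0.1022]
eef_rot: [-3.133, -0.221, 0.0]
wrist_force: [0.8, -0.2, 0.3]
width: 0.454
grasp_force: 0.0
```

```bash
python3 st.py; cat > gap.py <<'E'
from prof import *
p=ctrl.camera("top")
def f(im):
    y,v=prof(p,im,.046);m=np.median(v,axis=1)
    b=m[:,0];g=m[:,1]
    pk=np.argmax(m[:,2]-m[:,1]*1.0*(b<130))  # inside pad
    i=pk
    while b[i]<145:i-=1
    pb=y[i]
    while b[i]>170 or g[i]>150 or m[i,2]-b[i]>5: i-=1
    return pb*1e3,y[i]*1e3,(pb-y[i])*1e3
print("pad back, jaw front, gap",f(p["frame"]),"start",f(cv2.imread("pics/top0.png")))
E
python3 gap.py; python3 arc.py -.008 0 .1 .2 .3 .4 .5 .6 .65
```

```text
t 23.17 tcp world [ 0.4703 -0.1284  0.1022] clamp [[-0.1343 -0.0368  0.1022]] F clamp [[ 0.8 -0.3  0.3]] w 0.454
pad back, jaw front, gap (np.float64(114.50000000000006), np.float64(89.50000000000004), np.float64(25.00000000000002)) start (np.float64(109.00000000000006), np.float64(59.500000000000014), np.float64(49.50000000000004))
0.0 offset [-0.007, 0.199]
0.1 offset [-0.001, 0.302]
0.2 offset [0.014, 0.404]
0.3 offset [0.04, 0.504]
0.4 offset [0.075, 0.601]
0.5 offset [0.12, 0.694]
0.6 offset [0.174, 0.782]
0.65 offset [0.204, 0.824]
```

Emit:
move_arm(motion=[{"offset": [-0.01, 0.1, 0], "delta_rot": [0, 0, 0], "fingers": 0.1}, {"offset": [-0.01, 0.2, 0], "delta_rot": [0, 0, 0], "fingers": 0.1}, {"offset": [0, 0.3, 0], "delta_rot": [0, 0, 0], "fingers": 0.1}, {"offset": [0.015, 0.4, 0], "delta_rot": [0, 0, 0], "fingers": 0.1}, {"offset": [0.04, 0.5, 0], "delta_rot": [0, 0, 0], "fingers": 0.1}, {"offset": [0.055, 0.55, 0], "delta_rot": [0, 0, 0], "fingers": 0.1}, {"offset": [0.055, 0.55, 0], "delta_rot": [0, 0, 0], "fingers": 0.1}])

```text
t: 23.8
eef_pos: [0.49, -0.2135, 0.1019]
eef_rot: [3.134, 0.212, -0.0]
wrist_force: [-0.4, 0.3, -0.2]
width: 0.452
grasp_force: 0.3
```

```bash
python3 st.py; python3 gap.py;python3 prof.py | tail -1|cut -c450-850;  python3 arc.py -.008 .3 .4 .5 .6 .65
```

```text
t 23.8 tcp world [ 0.49   -0.2135  0.1019] clamp [[-0.1265 -0.1237  0.1019]] F clamp [[-0.4  0.4 -0.2]] w 0.452
pad back, jaw front, gap (np.float64(114.50000000000006), np.float64(93.00000000000004), np.float64(21.500000000000018)) start (np.float64(109.00000000000006), np.float64(59.500000000000014), np.float64(49.50000000000004))
, 123, 119]', '92:[136, 136, 130]', '94:[155, 157, 151]', '96:[157, 161, 158]', '98:[135, 148, 162]', '100:[112, 141, 183]', '102:[98, 153, 216]', '104:[97, 162, 229]', '106:[98, 166, 232]', '108:[104, 169, 229]', '110:[121, 184, 231]', '112:[148, 215, 242]', '114:[163, 230, 246]', '116:[168, 233, 247]', '118:[167, 233, 247]', '120:[164, 231, 246]', '122:[160, 227, 246]', '124:[155, 222, 245]', '12
0.3 offset [-0.016, -0.054]
0.4 offset [0.02, 0.043]
0.5 offset [0.065, 0.136]
0.6 offset [0.119, 0.224]
0.65 offset [0.149, 0.266]
```

Jaw travel since the start is about 33.5 mm, so the pad is pressed about 7–8 mm. I centre the fingers around the knob and lift off.

Emit:
move_arm(motion=[{"offset": [0, -0.05, 0], "delta_rot": [0, 0, 0], "fingers": -0.2}, {"offset": [0, -0.05, 0], "delta_rot": [0, 0, 0], "fingers": -0.2}, {"offset": [0, -0.05, -0.2], "delta_rot": [0, 0, 0], "fingers": -0.2}, {"offset": [0, -0.05, -0.45], "delta_rot": [0, 0, 0], "fingers": -0.2}, {"offset": [0, -0.05, -0.7], "delta_rot": [0, 0, 0], "fingers": -0.2}, {"offset": [0, -0.05, -0.9], "delta_rot": [0, 0, 0], "fingers": -0.2}, {"offset": [0, -0.05, -0.9], "delta_rot": [0, 0, 0], "fingers": -0.2}, {"offset": [0, -0.05, -0.9], "delta_rot": [0, 0, 0], "fingers": -0.2}])

```text
t: 24.57
eef_pos: [0.4903, -0.2035, 0.2391]
eef_rot: [3.132, 0.218, 0.006]
wrist_force: [-1.0, -0.5, -0.3]
width: 0.604
grasp_force: 0.0
```

```bash
python3 st.py; python3 gap.py; python3 look.py|grep -E "^bar"; python3 - <<'E'
from h import *
from station import ctrl
t=ctrl.camera("top");s=ctrl.camera("side")
f=lambda p:cv2.resize(p["frame"][100:240,200:360],None,fx=2.5,fy=2.5,interpolation=cv2.INTER_CUBIC)
cv2.imwrite("pics/end.png",np.hstack([f(t),f(s)]))
E
```

```text
t 24.57 tcp world [ 0.4903 -0.2035  0.2391] clamp [[-0.1248 -0.1139  0.2391]] F clamp [[-1.1 -0.3 -0.3]] w 0.604
pad back, jaw front, gap (np.float64(114.50000000000006), np.float64(93.00000000000004), np.float64(21.500000000000018)) start (np.float64(109.00000000000006), np.float64(59.500000000000014), np.float64(49.50000000000004))
bar_far_end [0.1012 0.1311 0.0265] 0.96
bar_far_end [0.0974 0.1251 0.0265] 0.76
bar (array([ 0.02201551,  0.13104432, -0.00275517]), np.float64(0.24813145183070803))
```

View pics/end.png

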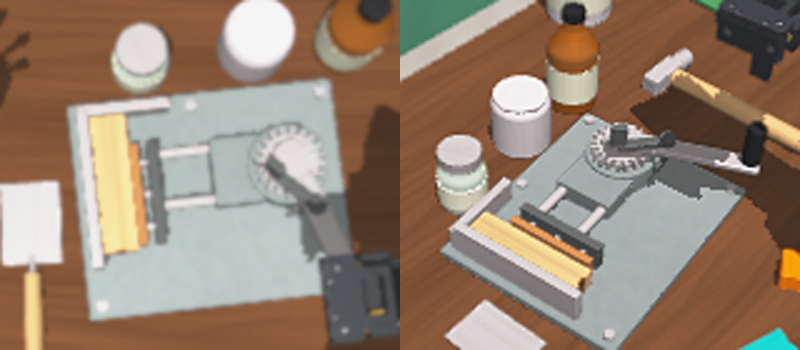

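The bar lies in the corner against fence and stop (pixels 110,180 on the left, 530,250 on the right). The pad is pressed against it with a narrowed gap to the jaw, the tab is on the +y side, and the gripper is clear. I hand it in.

```bash
python3 -c "
from station import ctrl
print(ctrl.close_job())"
```

```text
the job is handed in; nothing more can be done
None
```

The job is handed in, with no verdict returned: by the cameras the bar is home against the stop and fence, the direction lever is flipped to tightening, the pad is pressed in about 7–8 mm, and the gripper is clear of everything.

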